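# Sort clamp feet by drag

## Robot

A 6-joint arm with a two-finger parallel gripper is mounted at the origin on the work surface. World frame = base frame: x ahead of the robot, y to its left, z up, the work surface at z = 0. Lengths are in mm, angles in rad, forces in N, time in s.
With the tool pointing down it reaches from about 350 to 875 mm from the base axis. Payload 4.2 kg.
Tool frame: the origin (TCP) lies midway between the tips of the shut fingers; the grasp point (between the pads) lies 19 mm behind it; y points along the fingers, x is the direction in which the jaws open and shut, and the axes are right-handed (so a half turn about y gives the same grasp; the last joint's range is limited). The gripper opens to 85 mm and grips with 20 to 120 N. Pads are 22 mm wide; open, the fingers measure 114 mm over their backs; the gripper's body (76 mm by 85 mm) begins 54 mm behind the grasp point. The pads swing forward as they close: fully open they stand 13 mm farther back than shut.
Start: joints at [1.578, 0.385, 0.008, 0, -1.194, -0.259], TCP at [155.686, 605.278, 231.312] pointing down, gripper open.
Joint ranges: [-3.14, 3.14], [-1.21, 2.06], [-1.07, 1.41], [-3.16, 2.05], [-2.99, -0.16], [-3.1, 3.1]. Speed limits (rad/s): [2.79, 2.79, 3.14, 3.14, 3.14, 3.14].

## Interface

Orientations are given as a unit quaternion [x, y, z, w].
In Python, from bench import read_state, get_image, job_done gives the robot as it stands.
- The arm moves only by the tool play_rows, never from a script. Its argument "series" is a list of rows, each a list of 7 numbers: the shift along the tool's x, y, z in m, then the turn, a rotation vector about the tool's x, y, z in rad, then the finger opening in m, from 0 to 0.0854. In form: [[x, y, z, wx, wy, wz, claw], ...]. A call has 1 to 10 rows; each row shifts and turns the pose as measured when the row begins, along the tool's axes as they then stand; what a row does not reach is not made up. A row lasts 1/10 s, in which the tool goes at most 50 mm and 8.59 degrees, less where a joint would pass 70% of its speed; a pose out of reach is approached as far as the arm can. A call with a gripper value outside its range is refused whole. The fingers move at their own pace and stop on an object; the grip force is fixed at half the most. Time passes only in rows, so rows that do not move let the fingers close. It gives the time, the measured TCP pose, the force and the opening at its end, in the units of the state.
- read_state(): the state, without advancing time (a new reading comes with each control period).
- get_image(name): name is "side" or "top" or "wrist"; returns a dict with "color" (400x640x3 uint8, red, green, blue), "intrinsics" (3x3 intrinsics, pixels), "D" ([k1, k2, p1, p2, k3] as OpenCV has them; the pictures are not rectified), "origin" and "orientation" of the camera in the world. Camera axes: x right, y down, z forward; pixel columns grow to the right and rows downward; lengths in mm; the calibration is good to about 2 mm. A picture is of the moment at which its call begins. There is no depth.
- job_done(): hands the job in, once; it reports no verdict.
The state is a dict: "clock": time; "joints": joint angles; "joint_vel": joint speeds; "joint_efforts": joint torques, N m; "position": TCP position; "ee_rot": TCP orientation; "contact_force": force on the tool from outside, world axes, zero at the start; "wrist_torque": the same for the moment, N m; "gripper_width": finger opening in mm.
Only numpy, scipy, OpenCV 4.12 (cv2) and the standard library are available. Lean on these libraries where they do the work, as an engineer would, in place of code of your own. Each camera call takes 0.05 s, during which the arm holds its last target. There are 200 camera calls.

## Task

Three look-alike hold-down feet stand on the drag plate, with fresh, part-worn and glazed linings underneath that cannot be seen. Slide each one along the plate, never lifting it, until all of it is past the dark line, feeling how hard it drags. With all three past the line, gently set the one that drags hardest flat between the rails of the clamp bed and the one that slides easiest flat in the open scrap tray, leave the middling one where it is past the line, and disturb nothing else.

Things in the scene. Friction and masses are not known exactly. Their poses are not given: they have to be found in the camera images.
- plate: Fixed bare-metal drag plate, 260 (x) x 320 (y) x 12 mm thick; origin at the centre of its underside. A dark 5 mm line crosses it along its x axis at y = 0. Three feet stand near its -y end; slide them along +y. A foot is wholly past the line when its centre is 45 mm past it and must stay wholly on the plate (centre at most 115 mm past).
- place_1 (a point): Start place of one foot, on the plate's top face at plate x = -80 mm, y = -90 mm; axes as the plate's; stays put when the foot goes. At the start the foot's centre is within 4 mm of it along x, 12 mm along y, its sides parallel to the plate's. All feet are alike: sole 50 (x) x 90 (y) x 18 mm high; on its centre an upright square boss 28 x 28 mm, its top 60 mm above the plate; 0.8 to 0.9 kg.
- place_2 (a point): Start place of another foot, at plate x = 0, y = -90 mm; otherwise as place_1. On this plate the glazed lining drags with roughly 2 N, the part-worn with 4.5 N, the fresh with 9 N, each give or take 30 percent; which foot is which changes every time. Drag a foot by its boss with the fingers loosely straddling it (pressing down or pulling up changes the drag); lift it by gripping the boss.
- place_3 (a point): Start place of the remaining foot, at plate x = +80 mm, y = -90 mm; otherwise as place_1.
- bed: Fixed grey cast clamp bed: block 90 (x) x 130 (y) x 20 mm high with two rails along its long sides, each 14 mm wide and 14 mm high, leaving a channel 62 mm wide (x), open at both ends (y). The foot lies flat in the channel, its 90 mm length along the bed's y axis, centred to within 20 mm along y. Origin at the centre of the underside; channel floor at z = 20 mm.
- tray: Fixed open-topped sheet-steel scrap tray for the easiest-sliding foot, outside 120 (x) x 150 (y) x 28 mm high, walls and floor 4 mm. The foot stands flat on the floor, its length along the tray's y axis. Origin at the centre of the underside.
- line: Bystander, loose: bent silver high-pressure line, 280 mm long along its y axis, 10 mm thick with 24 mm end nuts, lying beyond the plate. Origin under its middle.
- nut: Bystander, loose: brass union nut, 60 mm across flats, 44 mm high. Origin at the centre of its underside.
- cap: Bystander, loose: orange safety cap, 60 mm diameter, 62 mm high. Origin at the centre of its underside.
- plug: Bystander, loose: steel pressure plug standing on end, 50 mm across its hexagon, 72 mm high. Origin at the centre of its underside.
Mind the look-alikes: they are no part of the job. Leave any orange look-alike of the bed alone. What is shaped like the tray but green is not meant.

How it is judged:
By the outcome, as a careful person would: the job done as asked, in the order asked, and still so for the second after the job is handed in, with the robot touching nothing.
It also fails if it takes over 72 s, if anything falls off the work surface, if the arm or the gripper's body presses on something with over 40 N, if the wrist force passes 120 N, or if a joint passes its speed limit or range.

## Working session

There is one attempt and no reset: what is moved stays moved. The work goes in short steps, Python scripts to look and compute and a tool call to move; the robot and the scene stay as the last step left them, time stands still between calls to the robot, and variables do not carry over. Pictures are saved under pics/ and viewed, about 8 in all and at most 12, crops included, and the job is handed in when it is done.

Besides the shell and the picture viewer there is one more tool, called after "Call:" as a command line: name --pt "numbers of a row" for each row, then --argument value for the rest. play_rows: Moves the arm, as the interface text tells. Its arguments: {"type":"object","properties":{"series":{"type":"array","items":{"type":"array","items":{"type":"number"}}}},"required":["series"]}

```bash
mkdir -p pics; ls
python3 - <<'E'
from bench import *
import cv2
s=read_state()
for k,v in s.items(): print(k,v)
for n in("top","side"):
    d=get_image(n); cv2.imwrite(f"pics/{n}0.png",d["color"][:,:,::-1]); print(n,d["intrinsics"],d["D"],d["origin"],d["orientation"])
E
```

```text
pics
clock 0.0
joints [ 1.57759024e+00  3.85557293e-01  6.65538611e-03 -5.14375233e-04
 -1.19402778e+00 -2.58619939e-01]
joint_vel [-0.0001767   0.00064543  0.00026281 -0.00037891 -0.00086794  0.00165933]
joint_efforts [-8.01181213e-04 -3.92281616e+01  1.88405246e+01  4.18590143e+00
 -4.53331304e-03 -6.83999801e-06]
position [155.55270736 604.73267118 230.2304413 ]
ee_rot [ 0.43379051 -0.5583762   0.55936933 -0.43260578]
contact_force [ 0.05129907 -0.28652938 -0.22942811]
wrist_torque [-0.01286064  0.01922785 -0.02992439]
gripper_width 85.382175251331
top [[509.76954427   0.         322.25470326]
 [  0.         509.76954427 196.88793936]
 [  0.           0.           1.        ]] [-0.11110001  0.          0.          0.          0.        ] [ 339.44302505   -2.68316164 1406.06631919] [-0.69712835  0.71436448 -0.0380731   0.04739088]
side [[393.75883975   0.         323.23655978]
 [  0.         393.75883975 194.71492844]
 [  0.           0.           1.        ]] [-0.09326704  0.          0.          0.          0.        ] [417.00376423 652.61655076 763.44748727] [-0.08822932  0.93056052 -0.35391283  0.03191267]
```

View pics/top0.png

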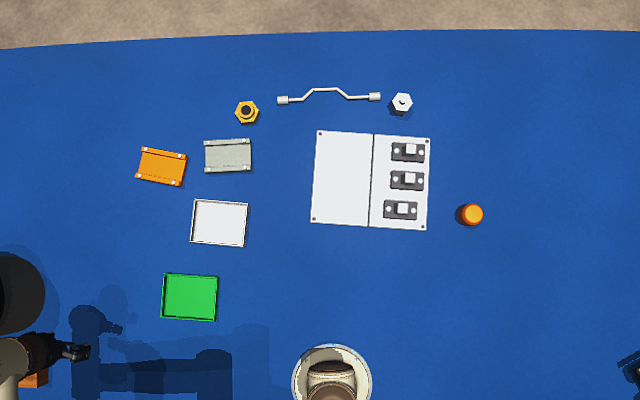

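View pics/side0.png

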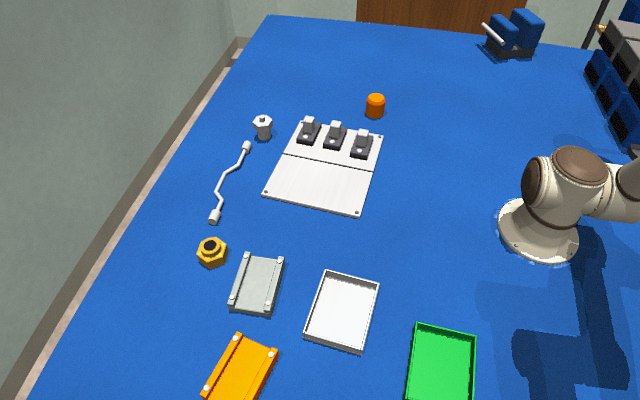

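```bash
cat > h.py <<'E'
from bench import *
import cv2, numpy as np
from scipy.spatial.transform import Rotation as R
def cast(d,px,z):
    px=np.array(px,float).reshape(-1,1,2)
    u=cv2.undistortPoints(px,d["intrinsics"],np.array(d["D"])).reshape(-1,2)
    r=R.from_quat(d["orientation"]).apply(np.c_[u,np.ones(len(u))]); o=np.array(d["origin"])
    return (o+r*((z-o[2])/r[:,2])[:,None])[:,:2]
def proj(d,P):
    q=R.from_quat(d["orientation"]).inv()
    p=q.apply(np.array(P,float).reshape(-1,3)-d["origin"])
    return cv2.projectPoints(p.reshape(-1,1,3),np.zeros(3),np.zeros(3),d["intrinsics"],np.array(d["D"]))[0].reshape(-1,2)
E
python3 - <<'E'
from h import *
s=read_state();print(R.from_quat(s["ee_rot"]).as_matrix().round(3))
d=get_image("top")
print(R.from_quat(d["orientation"]).as_matrix().round(3))
E
```

```text
[[-0.249 -0.     0.968]
 [-0.968 -0.002 -0.249]
 [ 0.002 -1.     0.   ]]
[[-0.024 -0.992  0.121]
 [-1.     0.025  0.012]
 [-0.015 -0.12  -0.993]]
```

The top view shows the plate at about (312–430, 130–230) with the line at column 372. The three feet are at columns 383–428, rows 152, 180 and 210. The grey bed is at (228,155) and the steel tray at (219,223). The orange bed and green tray are the look-alikes. World +y points left in the image, and so does plate +y.

```bash
cat > m.py <<'E'
from h import *
d=get_image("top"); im=d["color"]; hsv=cv2.cvtColor(im,cv2.COLOR_RGB2HSV)
def rect(box,z,lo,hi,name):
    x0,y0,x1,y1=box; m=np.zeros(im.shape[:2],np.uint8)
    m[y0:y1,x0:x1]=cv2.inRange(hsv[y0:y1,x0:x1],lo,hi)
    c=max(cv2.findContours(m,0,2)[0],key=cv2.contourArea)
    h=cast(d,cv2.convexHull(c).reshape(-1,2),z).astype(np.float32)
    (cx,cy),(w,l),a=cv2.minAreaRect(h); b=cv2.boxPoints(((cx,cy),(w,l),a))
    e=[b[1]-b[0],b[2]-b[1]]; e=max(e,key=np.linalg.norm); e=e*np.sign(e[1])
    print(name,"c",round(cx,1),round(cy,1),"size",round(w,1),round(l,1),"yaw(deg of long axis from +y)",round(np.degrees(np.arctan2(-e[0],e[1])),2))
    return np.array([cx,cy]),e/np.linalg.norm(e)
if __name__=="__main__":
    rect((300,120,440,240),12,(0,0,130),(179,70,255),"plate")
    rect((196,130,258,180),34,(0,0,90),(179,80,255),"bed")
    rect((182,192,256,254),28,(0,0,130),(179,70,255),"tray")
    # boss tops
    m=np.zeros(im.shape[:2],np.uint8); m[140:222,388:424]=1
    dark=cv2.inRange(hsv,(0,0,0),(179,120,90))*m
    for c in cv2.findContours(dark,0,2)[0]:
        if cv2.contourArea(c)<100: continue
        r=cv2.minAreaRect(c); print("sole",np.round(r[0],1),np.round(r[1],1),cast(d,r[0],28).round(1))
    big=cv2.resize(im[120:250,300:440],None,fx=5,fy=5,interpolation=cv2.INTER_CUBIC)[:600]
    b2=cv2.resize(im[125:255,180:260],None,fx=4.6,fy=4.6,interpolation=cv2.INTER_CUBIC)
    cv2.imwrite("pics/crop.png",big[:,:,::-1]); cv2.imwrite("pics/crop2.png",b2[:,:,::-1])
E
python3 m.py
```

```text
plate c 562.3 -40.5 size 159.0 260.6 yaw(deg of long axis from +y) 84.48
bed c 630.7 274.5 size 90.7 131.2 yaw(deg of long axis from +y) 1.57
tray c 444.9 299.6 size 149.8 121.0 yaw(deg of long axis from +y) -6.36
```

View pics/crop.png

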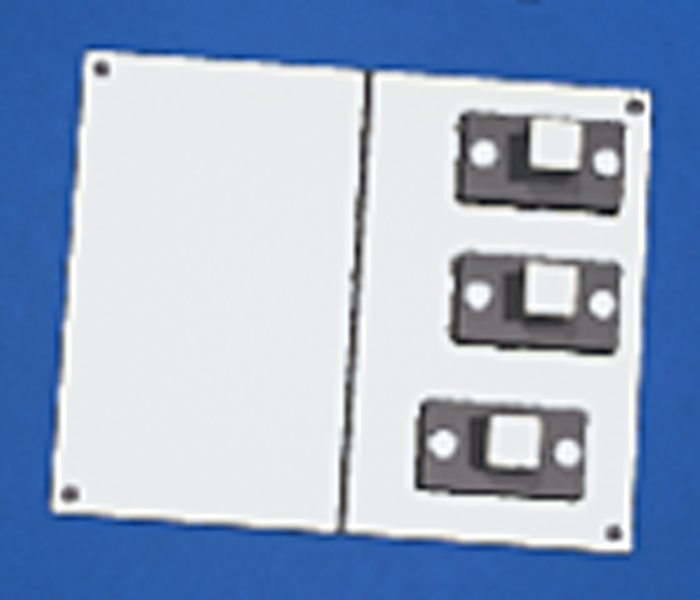

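The crop shows the plate split by its line, so the plate mask caught only one half. The feet are clear dark rectangles with white boss tops. I'll fix the plate fit and measure the feet.

```bash
cat > m2.py <<'E'
from m import *
def feet(box=(300,120,440,240)):
    x0,y0,x1,y1=box; sub=hsv[y0:y1,x0:x1]
    nb=cv2.morphologyEx(255-cv2.inRange(sub,(95,90,0),(125,255,255)),cv2.MORPH_OPEN,np.ones((3,3)))
    c=max(cv2.findContours(nb,0,2)[0],key=cv2.contourArea)
    h=cast(d,cv2.convexHull(c).reshape(-1,2)+[x0,y0],12).astype(np.float32)
    r=cv2.minAreaRect(h); b=cv2.boxPoints(r); e=[b[1]-b[0],b[2]-b[1]]; e=max(e,key=np.linalg.norm); e=e*np.sign(e[1])/np.linalg.norm(e)
    pc=np.array(r[0]); ex=np.array([e[1],-e[0]])
    print("plate",np.round(pc,1),np.round(r[1],1),"yaw",round(np.degrees(np.arctan2(-e[0],e[1])),2))
    dark=cv2.inRange(sub,(0,0,0),(179,130,140))
    dark=cv2.morphologyEx(dark,cv2.MORPH_OPEN,np.ones((5,5)))
    wt=cv2.inRange(sub,(0,0,185),(179,40,255))
    for c in cv2.findContours(dark,0,2)[0]:
        if cv2.contourArea(c)<150: continue
        cc=cast(d,cv2.convexHull(c).reshape(-1,2)+[x0,y0],30).astype(np.float32); q=cv2.minAreaRect(cc)
        # boss top: white blob inside hull
        m=np.zeros_like(dark); cv2.drawContours(m,[cv2.convexHull(c)],-1,255,-1)
        k=max(cv2.findContours(wt&cv2.erode(m,np.ones((3,3))),0,2)[0],key=cv2.contourArea)
        t=cv2.minAreaRect(cast(d,k.reshape(-1,2)+[x0,y0],72).astype(np.float32))
        f=lambda p:(round(float((p-pc)@ex),1),round(float((p-pc)@e),1))
        qc,tc=np.array(q[0]),np.array(t[0])
        print("sole",np.round(qc,1),np.round(q[1],1),"plate",f(qc),"| boss",np.round(tc,1),np.round(t[1],1),"plate",f(tc))
    return pc,e
if __name__=="__main__": feet()
E
python3 m2.py
```

```text
plate [ 554.6 -121. ] [320.9 261.5] yaw -5.55
sole [ 466.5 -196. ] [90.4 49.2] plate (-80.4, -83.1) | boss [ 466.9 -197.4] [23.7 21.2] plate (-79.9, -84.5)
sole [ 546.8 -217. ] [88.4 50.6] plate (1.6, -96.3) | boss [ 547.5 -219.4] [23.9 24.1] plate (2.5, -98.6)
sole [ 625.4 -222.7] [88.4 50.7] plate (80.3, -94.3) | boss [ 620.5 -221.8] [30.3 16. ] plate (75.4, -93.9)
```

Call:
play_rows --pt "0 0 0 0 -0.0775 0 0.05" --pt "0 0 0 0 -0.0775 0 0.05" --pt "0.039 0 0.027 0 0 0 0.05" --pt "0.039 0 0.027 0 0 0 0.05" --pt "0.039 0 0.027 0 0 0 0.05" --pt "0.039 0 0.027 0 0 0 0.05" --pt "0.039 0 0.027 0 0 0 0.05" --pt "0.039 0 0.027 0 0 0 0.05" --pt "0.039 0 0.027 0 0 0 0.05" --pt "0.039 0 0.027 0 0 0 0.05"

```text
clock: 1.25
position: [346.0, 267.3, 228.8]
ee_rot: [0.48, -0.519, 0.52, -0.479]
contact_force: [1.4, 1.1, 0.0]
gripper_width: 50.0
```

```bash
cat > p.py <<'E'
from h import *
T={"plate":((554.6,-121.0),-5.55),"bed":((630.7,274.5),1.57),"tray":((444.9,299.6),-6.36)}
def st(fr="plate"):
    s=read_state(); c,a=T[fr]; M=R.from_quat(s["ee_rot"]); a=np.radians(a)
    e=np.array([-np.sin(a),np.cos(a)]); ex=np.array([e[1],-e[0]]); r=s["position"][:2]-np.array(c)
    F=s["contact_force"]; X=M.as_matrix()
    d=np.degrees(np.arctan2(X[1,0],X[0,0]))-np.degrees(np.arctan2(-e[1],-e[0]))
    print(f"t {s['clock']:.1f} {fr} x {r@ex:.1f} y {r@e:.1f} z {s['position'][2]:.1f} yawerr {d:.2f}deg tilt {np.round(X[2],3)} F(px,py,z) {F[:2]@ex:.1f} {F[:2]@e:.1f} {F[2]:.1f} w {s['gripper_width']:.1f}")
    return s
import sys
if __name__=="__main__": st(*sys.argv[1:])
E
python3 p.py
```

```text
t 1.2 plate x -245.2 y 366.3 z 228.8 yawerr 0.97deg tilt [ 0.002 -1.     0.001] F(px,py,z) 1.3 1.2 0.0 w 50.0
```

Call:
play_rows --pt "0.038 0 0.027 0 0.008 0 0.05" --pt "0.038 0 0.027 0 0.008 0 0.05" --pt "0.038 0 0.027 0 0 0 0.05" --pt "0.038 0 0.027 0 0 0 0.05" --pt "0.038 0 0.027 0 0 0 0.05" --pt "0.038 0 0.027 0 0 0 0.05" --pt "0.038 0 0.027 0 0 0 0.05" --pt "0.038 0 0.027 0 0 0 0.05" --pt "0.038 0 0.027 0 0 0 0.05" --pt "0.038 0 0.027 0 0 0 0.05"

```text
clock: 2.25
position: [585.8, -155.2, 232.2]
ee_rot: [0.474, -0.522, 0.524, -0.478]
contact_force: [0.9, 0.3, 0.9]
gripper_width: 50.0
```

```bash
python3 p.py
```

```text
t 2.2 plate x 34.4 y -31.0 z 232.2 yawerr 0.12deg tilt [-0.002 -1.     0.007] F(px,py,z) 0.8 0.4 0.9 w 50.0
```

Call:
play_rows --pt "0.032 0 0.023 0 0 0 0.05" --pt "0.031 0 0.023 0 0 0 0.05" --pt "0 0.035 0 0 0 0 0.05" --pt "0 0.035 0 0 0 0 0.05" --pt "0 0.03 0 0 0 0 0.05" --pt "0 0.025 0 0 0 0 0.05" --pt "0 0 0 0 0 0 0.05"

```text
clock: 2.95
position: [630.4, -233.8, 100.7]
ee_rot: [0.471, -0.524, 0.527, -0.475]
contact_force: [0.3, -0.1, 0.3]
gripper_width: 49.7
```

```bash
python3 p.py
python3 - <<'E'
from h import *
d=get_image("wrist"); cv2.imwrite("pics/w1.png",d["color"][:,:,::-1])
s=read_state()
print(proj(d,[[625.4,-222.7,72],[625.4,-222.7,30]]).round())
E
```

```text
t 3.0 plate x 86.4 y -105.0 z 100.7 yawerr -0.49deg tilt [-0.001 -1.     0.008] F(px,py,z) 0.3 -0.0 0.3 w 49.7
[[297. 254.]
 [301. 224.]]
```

View pics/w1.png

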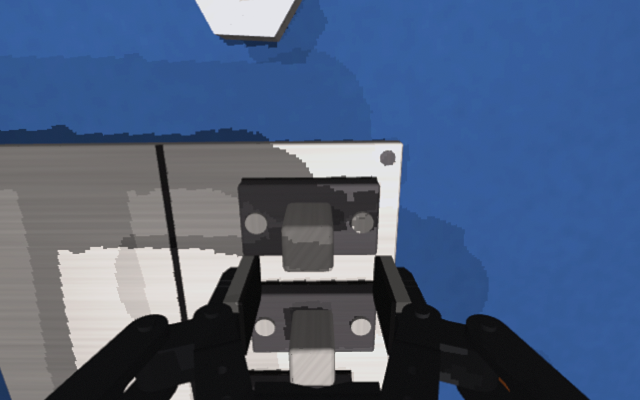

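The wrist view shows foot 3, with its sole holes at (255,223) and (362,223) and its boss at about (308,255). That is within about 5 mm of the estimate. I'll centre up and go down over the boss.

Call:
play_rows --pt "-0.009 0 -0.006 0 -0.008 0 0.05" --pt "0 0 0 0 0 0 0.05" --pt "0 0.025 0 0 0 0 0.05" --pt "0 0.02 0 0 0 0 0.05" --pt "0 0.008 0 0 0 0 0.05" --pt "0 0 0 0 0 0 0.05"

```text
clock: 3.6
position: [634.2, -223.7, 61.1]
ee_rot: [0.469, -0.513, 0.531, -0.484]
contact_force: [-0.2, 0.3, -0.9]
gripper_width: 49.8
```

```bash
python3 p.py
```

```text
t 3.6 plate x 89.1 y -94.6 z 61.1 yawerr 0.29deg tilt [ 0.002 -0.999  0.033] F(px,py,z) -0.2 0.3 -0.9 w 49.8
```

Call:
play_rows --pt "0 0 -0.009 -0.033 0.004 0 0.05" --pt "0 0 0 0 0 0 0.05"

```text
clock: 3.8
position: [626.7, -223.0, 64.0]
ee_rot: [0.476, -0.521, 0.525, -0.476]
contact_force: [0.1, 0.1, 0.1]
gripper_width: 50.3
```

```bash
python3 p.py; python3 -c "
from bench import *;print(read_state()['joints'],read_state()['joint_vel'])"
```

```text
t 3.8 plate x 81.6 y -94.5 z 64.0 yawerr 0.11deg tilt [ 0.003 -1.     0.004] F(px,py,z) 0.1 0.1 0.1 w 50.3
[-0.09785245  0.59639618 -0.08839509  0.00381391 -0.88237982  1.57136567] [ 0.00259444 -0.01924567  0.01978241  0.00909511  0.01596301  0.00242638]
```

Call:
play_rows --pt "0 0.012 -0.001 0 0 0 0.05" --pt "0 0.01 0 0 0 0 0.05" --pt "0 0.004 0 0 0 0 0.05" --pt "0 0 0 0 0 0 0.05"

```text
clock: 4.2
position: [627.5, -223.1, 38.3]
ee_rot: [0.474, -0.52, 0.526, -0.477]
contact_force: [-0.1, -0.9, -0.4]
gripper_width: 49.9
```

```bash
python3 p.py
```

```text
t 4.2 plate x 82.4 y -94.6 z 38.3 yawerr 0.14deg tilt [ 0.003 -1.     0.01 ] F(px,py,z) 0.0 -0.9 -0.4 w 49.9
```

Call:
play_rows --pt "0 0.003 -0.002 -0.005 0 0 0.036" --pt "0 0 0 0 0 0 0.036" --pt "-0.006 0 0 0 0 0 0.036" --pt "-0.01 0 0 0 0 0 0.036" --pt "-0.01 0 0 0 0 0 0.036" --pt "-0.01 0 0 0 0 0 0.036"

```text
clock: 4.8
position: [628.3, -190.6, 35.1]
ee_rot: [0.476, -0.521, 0.527, -0.474]
contact_force: [-0.1, -4.1, 0.2]
gripper_width: 35.9
```

```bash
python3 p.py
```

```text
t 4.8 plate x 80.1 y -62.2 z 35.1 yawerr -0.04deg tilt [ 0.007 -1.     0.004] F(px,py,z) 0.3 -4.1 0.2 w 35.9
```

Call:
play_rows --pt "-0.012 0 0 0 0 0 0.036" --pt "-0.012 0 0 0 0 0 0.036" --pt "-0.012 0 0 0 0 0 0.036" --pt "-0.012 0 0 0 0 0 0.036"

```text
clock: 5.2
position: [632.8, -139.4, 35.1]
ee_rot: [0.476, -0.521, 0.527, -0.474]
contact_force: [0.2, -4.3, 0.1]
gripper_width: 36.1
```

```bash
python3 p.py
```

```text
t 5.2 plate x 79.6 y -10.8 z 35.1 yawerr -0.03deg tilt [ 0.008 -1.     0.003] F(px,py,z) 0.6 -4.3 0.1 w 36.1
```

Call:
play_rows --pt "-0.012 0 0 0 0 0 0.036" --pt "-0.012 0 0 0 0 0 0.036" --pt "-0.012 0 0 0 0 0 0.036"

```text
clock: 5.5
position: [636.4, -100.1, 35.1]
ee_rot: [0.477, -0.521, 0.526, -0.474]
contact_force: [0.2, -4.9, -0.1]
gripper_width: 36.1
```

```bash
python3 p.py
```

```text
t 5.5 plate x 79.4 y 28.7 z 35.1 yawerr 0.01deg tilt [ 0.008 -1.     0.003] F(px,py,z) 0.7 -4.8 -0.1 w 36.1
```

Call:
play_rows --pt "-0.012 0 0 0 0 0 0.036" --pt "-0.012 0 0 0 0 0 0.036" --pt "-0.012 0 0 0 0 0 0.036" --pt "-0.008 0 0 0 0 0 0.036" --pt "0 0 0 0 0 0 0.036" --pt "0.004 0 0 0 0 0 0.055" --pt "0 0 0 0 0 0 0.055"

```text
clock: 6.2
position: [640.7, -52.7, 34.8]
ee_rot: [0.477, -0.52, 0.525, -0.475]
contact_force: [0.8, -0.1, 0.5]
gripper_width: 54.8
```

```bash
python3 p.py
```

```text
t 6.2 plate x 79.1 y 76.3 z 34.8 yawerr 0.19deg tilt [ 0.007 -1.     0.003] F(px,py,z) 0.8 -0.0 0.5 w 54.8
```

Call:
play_rows --pt "0 -0.02 0 0 0 0 0.05" --pt "0 -0.025 0 0 0 0 0.05" --pt "0 -0.015 0 0 0 0 0.05" --pt "0.03 0 -0.013 0 0 0 0.05" --pt "0.038 0 -0.017 0 0 0 0.05" --pt "0.038 0 -0.017 0 0 0 0.05" --pt "0.034 0 -0.015 0 0 0 0.05" --pt "0.02 0 -0.01 0 0 0 0.05" --pt "0 0 0 0 0 0 0.05" --pt "0 0 0 0 0 0 0.05"

```text
clock: 7.2
position: [552.2, -208.1, 96.4]
ee_rot: [0.473, -0.521, 0.526, -0.477]
contact_force: [-0.3, 0.8, -0.4]
gripper_width: 50.1
```

```bash
python3 p.py
```

```text
t 7.2 plate x 6.1 y -87.0 z 96.4 yawerr -0.02deg tilt [ 0.    -1.     0.008] F(px,py,z) -0.3 0.8 -0.4 w 50.1
```

Call:
play_rows --pt "0.01 0 -0.005 -0.006 0 0 0.05" --pt "0 0 0 0 0 0 0.05" --pt "0 0.02 -0.001 0 0 0 0.05" --pt "0 0.02 -0.001 -0.01 0 0 0.05" --pt "0 0.006 -0.001 -0.01 0 0 0.05" --pt "0 0 0 0 0 0 0.05"

```text
clock: 7.8
position: [546.8, -215.1, 50.0]
ee_rot: [-0.48, 0.526, -0.519, 0.473]
contact_force: [-0.1, -0.5, -0.4]
gripper_width: 50.0
```

```bash
python3 p.py
```

```text
t 7.8 plate x 1.3 y -94.4 z 50.0 yawerr 0.26deg tilt [-0.    -1.    -0.015] F(px,py,z) -0.0 -0.5 -0.4 w 50.0
```

Call:
play_rows --pt "0.002 0.01 0 0.015 0 0 0.05" --pt "0 0.005 0 0 0 0 0.05" --pt "0 0 0 0 0 0 0.036" --pt "0 0 0 0 0 0 0.036"

```text
clock: 8.2
position: [549.2, -216.9, 37.2]
ee_rot: [0.476, -0.52, 0.523, -0.478]
contact_force: [-0.5, -1.1, -1.0]
gripper_width: 36.0
```

```bash
python3 p.py
```

```text
t 8.2 plate x 3.9 y -95.9 z 37.2 yawerr 0.43deg tilt [ 0.001 -1.     0.005] F(px,py,z) -0.4 -1.1 -1.0 w 36.0
```

Call:
play_rows --pt "-0.006 0.002 -0.002 0 0.006 0 0.036" --pt "-0.012 0 0 0 0 0 0.036" --pt "-0.012 0 0 0 0 0 0.036" --pt "-0.012 0 0 0 0 0 0.036" --pt "-0.012 0 0 0 0 0 0.036"

```text
clock: 8.7
position: [553.3, -161.4, 36.8]
ee_rot: [0.474, -0.521, 0.527, -0.476]
contact_force: [-0.5, -2.5, 0.7]
gripper_width: 35.8
```

```bash
python3 p.py
```

```text
t 8.7 plate x 2.6 y -40.3 z 36.8 yawerr -0.08deg tilt [ 0.003 -1.     0.008] F(px,py,z) -0.2 -2.6 0.7 w 35.8
```

Call:
play_rows --pt "-0.012 0 0 0 0 0 0.036" --pt "-0.012 0 0 0 0 0 0.036" --pt "-0.012 0 0 0 0 0 0.036" --pt "-0.012 0 0 0 0 0 0.036"

```text
clock: 9.1
position: [558.1, -108.4, 36.8]
ee_rot: [0.474, -0.521, 0.526, -0.476]
contact_force: [-0.6, -1.9, -0.8]
gripper_width: 35.9
```

```bash
python3 p.py
```

```text
t 9.1 plate x 2.3 y 12.9 z 36.8 yawerr 0.02deg tilt [ 0.003 -1.     0.007] F(px,py,z) -0.4 -2.0 -0.8 w 35.9
```

Call:
play_rows --pt "-0.012 0 0 0 0 0 0.036" --pt "-0.012 0 0 0 0 0 0.036" --pt "-0.012 0 0 0 0 0 0.036" --pt "-0.012 0 0 0 0 0 0.036" --pt "-0.009 0 0 0 0 0 0.036" --pt "0 0 0 0 0 0 0.036" --pt "0.004 0 0 0 0 0 0.055" --pt "0 0 0 0 0 0 0.055"

```text
clock: 9.9
position: [564.3, -47.8, 36.9]
ee_rot: [0.474, -0.52, 0.525, -0.478]
contact_force: [-0.5, 0.5, 0.1]
gripper_width: 54.9
```

```bash
python3 p.py
```

```text
t 9.9 plate x 2.6 y 73.8 z 36.9 yawerr 0.19deg tilt [ 0.001 -1.     0.009] F(px,py,z) -0.6 0.5 0.1 w 54.9
```

Call:
play_rows --pt "0 -0.02 0 0 0 0 0.05" --pt "0 -0.025 0 0 0 0 0.05" --pt "0 -0.015 0 0 0 0 0.05" --pt "0.03 0 -0.015 0 0 0 0.05" --pt "0.036 0 -0.019 0 0 0 0.05" --pt "0.036 0 -0.019 0 0 0 0.05" --pt "0.034 0 -0.018 0 0 0 0.05" --pt "0.02 0 -0.011 0 0 0 0.05" --pt "0 0 0 0 0 0 0.05" --pt "0 0 0 0 0 0 0.05"

```text
clock: 10.9
position: [464.7, -202.8, 99.1]
ee_rot: [0.471, -0.521, 0.528, -0.478]
contact_force: [-1.1, 0.5, -0.7]
gripper_width: 50.1
```

```bash
python3 p.py
```

```text
t 10.9 plate x -81.6 y -90.1 z 99.1 yawerr -0.20deg tilt [-0.    -1.     0.014] F(px,py,z) -1.1 0.4 -0.7 w 50.1
```

Call:
play_rows --pt "-0.006 0 0.001 -0.014 0 0 0.05" --pt "0 0 0 0 0 0 0.05" --pt "0 0.02 -0.001 0 0 0 0.05" --pt "0 0.02 -0.001 0 0 0 0.05" --pt "0 0.006 -0.001 -0.01 0 0 0.05" --pt "0 0 0 0 0 0 0.05"

```text
clock: 11.5
position: [468.8, -192.4, 52.8]
ee_rot: [-0.478, 0.525, -0.521, 0.475]
contact_force: [0.0, -0.5, 1.0]
gripper_width: 49.8
```

```bash
python3 p.py
```

```text
t 11.5 plate x -78.5 y -79.3 z 52.8 yawerr 0.23deg tilt [-0.    -1.    -0.007] F(px,py,z) 0.0 -0.5 1.0 w 49.8
```

Call:
play_rows --pt "0.004 0.009 -0.002 0.007 0 0 0.05" --pt "0 0.006 0 0 0 0 0.05" --pt "0 0 0 0 0 0 0.05" --pt "0 0 0 0 0 0 0.036" --pt "0 0 0 0 0 0 0.036"

```text
clock: 12.0
position: [469.9, -195.4, 39.9]
ee_rot: [0.477, -0.521, 0.523, -0.478]
contact_force: [-1.3, -2.6, -0.4]
gripper_width: 36.0
```

```bash
python3 p.py
```

```text
t 12.0 plate x -77.1 y -82.3 z 39.9 yawerr 0.45deg tilt [ 0.001 -1.     0.004] F(px,py,z) -1.0 -2.7 -0.4 w 36.0
```

Call:
play_rows --pt "0 0.005 -0.002 0 0.006 0 0.036" --pt "-0.004 0 0 0 0 0 0.036" --pt "-0.008 0 0 0 0 0 0.036" --pt "-0.01 0 0 0 0 0 0.036" --pt "-0.01 0 0 0 0 0 0.036"

```text
clock: 12.5
position: [470.7, -166.2, 35.4]
ee_rot: [0.475, -0.521, 0.526, -0.475]
contact_force: [-0.3, -5.5, -1.0]
gripper_width: 36.3
```

```bash
python3 p.py
```

```text
t 12.5 plate x -79.1 y -53.1 z 35.4 yawerr -0.06deg tilt [ 0.005 -1.     0.005] F(px,py,z) 0.2 -5.5 -1.0 w 36.3
```

Call:
play_rows --pt "-0.012 0 0 0 0 0 0.036" --pt "-0.012 0 0 0 0 0 0.036" --pt "-0.012 0 0 0 0 0 0.036" --pt "-0.012 0 0 0 0 0 0.036"

```text
clock: 12.9
position: [473.7, -120.2, 35.5]
ee_rot: [0.476, -0.522, 0.527, -0.473]
contact_force: [-0.1, -7.1, 0.6]
gripper_width: 35.9
```

```bash
python3 p.py; python3 -c "
from h import *
d=get_image('side'); cv2.imwrite('pics/s1.png',cv2.resize(d['color'][80:240,220:420,::-1],None,fx=3,fy=3))"
```

```text
t 12.9 plate x -80.6 y -7.0 z 35.5 yawerr -0.18deg tilt [ 0.009 -1.     0.003] F(px,py,z) 0.6 -7.0 0.6 w 35.9
```

View pics/s1.png

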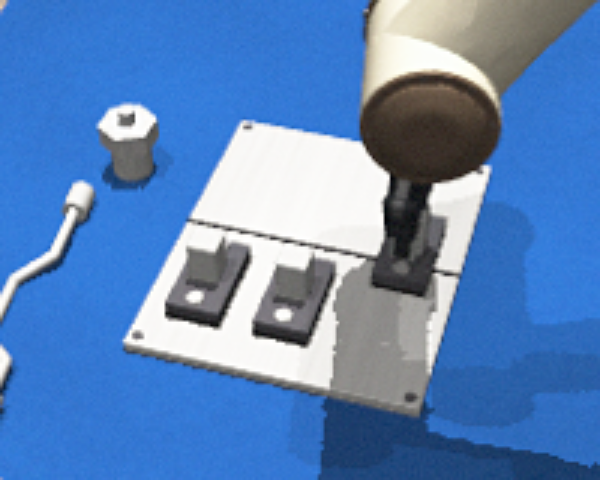

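The two earlier feet stand flat past the line, and foot 1 is crossing it flat. The drags are about 7 N for foot 1, 2.3 N for foot 2 and 4.4 N for foot 3.

Call:
play_rows --pt "-0.012 0 0 0 0 0 0.036" --pt "-0.012 0 0 0 0 0 0.036" --pt "-0.012 0 0 0 0 0 0.036"

```text
clock: 13.25
position: [476.2, -85.2, 35.7]
ee_rot: [0.477, -0.522, 0.527, -0.472]
contact_force: [0.0, -7.3, 1.2]
gripper_width: 36.2
```

```bash
python3 p.py
```

```text
t 13.2 plate x -81.5 y 28.0 z 35.7 yawerr -0.18deg tilt [ 0.011 -1.     0.001] F(px,py,z) 0.7 -7.3 1.2 w 36.2
```

Call:
play_rows --pt "-0.012 0 0 0 0 0 0.036" --pt "-0.012 0 0 0 0 0 0.036" --pt "-0.012 0 0 0 0 0 0.036" --pt "-0.01 0 0 0 0 0 0.036" --pt "0 0 0 0 0 0 0.036" --pt "0.004 0 0 0 0 0 0.05" --pt "0 0 0 0 0 0 0.05"

```text
clock: 13.95
position: [477.2, -46.1, 35.7]
ee_rot: [0.48, -0.522, 0.527, -0.469]
contact_force: [0.0, 0.1, 0.5]
gripper_width: 49.9
```

```bash
python3 p.py
```

```text
t 13.9 plate x -84.3 y 67.1 z 35.7 yawerr -0.22deg tilt [ 0.016 -1.    -0.005] F(px,py,z) 0.0 0.1 0.5 w 49.9
```

Call:
play_rows --pt "0 0 0.002 0.005 -0.003 0.016 0.05" --pt "0 0 0 0 0 0 0.04" --pt "0 0 0 0 0 0 0.025" --pt "0 0 0 0 0 0 0.02" --pt "0 0 0 0 0 0 0.02" --pt "0 0 0 0 0 0 0.02"

```text
clock: 14.55
position: [480.0, -46.4, 35.9]
ee_rot: [0.474, -0.524, 0.524, -0.475]
contact_force: [-0.4, -0.1, 0.2]
gripper_width: 27.1
```

```bash
python3 p.py
```

```text
t 14.6 plate x -81.4 y 67.1 z 35.9 yawerr -0.15deg tilt [-0.001 -1.     0.002] F(px,py,z) -0.4 -0.1 0.2 w 27.1
```

Call:
play_rows --pt "0 -0.008 0 0 0 0 0.02" --pt "0 -0.02 0 0 0 0 0.02" --pt "0 -0.03 0 0 0 0 0.02" --pt "0 -0.03 0 0 0 0 0.02" --pt "0 -0.015 0 0 0 0 0.02" --pt "0 0 0 0 0 0 0.02" --pt "0 0 0 0 0 0 0.02"

```text
clock: 15.25
position: [468.2, -47.7, 134.1]
ee_rot: [-0.479, 0.532, -0.52, 0.466]
contact_force: [0.1, -0.6, -8.9]
gripper_width: 27.5
```

```bash
python3 p.py; python3 p.py bed
```

```text
t 15.2 plate x -93.1 y 64.6 z 134.1 yawerr -0.58deg tilt [ 0.002 -1.    -0.026] F(px,py,z) 0.1 -0.6 -8.9 w 27.5
t 15.2 bed x -171.3 y -317.7 z 134.1 yawerr -7.70deg tilt [ 0.002 -1.    -0.026] F(px,py,z) 0.0 -0.6 -8.9 w 27.5
```

Call:
play_rows --pt "0 -0.005 0 0.013 -0.067 0 0.02" --pt "0 -0.005 0 0.013 -0.067 0 0.02" --pt "-0.03 0 0.016 0 0 0 0.02" --pt "-0.04 0 0.021 0 0 0 0.02" --pt "-0.045 0 0.024 0 0 0 0.02" --pt "-0.045 0 0.024 0 0 0 0.02" --pt "-0.045 0 0.024 0 0 0 0.02" --pt "-0.045 0 0.024 0 0 0 0.02" --pt "-0.035 0 0.019 0 0 0 0.02" --pt "-0.018 0 0.01 0 0 0 0.02"

```text
clock: 16.25
position: [607.5, 260.2, 112.8]
ee_rot: [0.52, -0.504, 0.486, -0.489]
contact_force: [0.9, -1.1, -7.6]
gripper_width: 27.5
```

```bash
python3 p.py bed
```

```text
t 16.2 bed x -23.6 y -13.7 z 112.8 yawerr -0.45deg tilt [ 0.014 -0.999 -0.049] F(px,py,z) 0.8 -1.1 -7.6 w 27.5
```

Call:
play_rows --pt "-0.006 0 0.012 0.025 -0.004 0.007 0.02" --pt "-0.005 0 0.01 0.024 -0.004 0.007 0.02" --pt "0 0 0 0 0 0 0.02" --pt "0 0 0 0 0 0 0.02"

```text
clock: 16.65
position: [626.2, 271.3, 100.8]
ee_rot: [0.512, -0.494, 0.491, -0.502]
contact_force: [-0.2, -0.1, -7.0]
gripper_width: 27.5
```

```bash
python3 p.py bed
python3 - <<'E'
from h import *
a=[]
for n,(x0,y0,x1,y1) in (("top",(180,120,280,190)),("side",(200,200,320,330)),("wrist",(160,100,480,400))):
    d=get_image(n)["color"][y0:y1,x0:x1,::-1]; a.append(cv2.resize(d,(int(300*(x1-x0)/(y1-y0)) if n!="x" else 0,300)))
W=max(i.shape[1] for i in a)
cv2.imwrite("pics/b1.png",np.hstack([a[1],a[2]])); cv2.imwrite("pics/b1t.png",a[0]); print(np.hstack([a[1],a[2]]).shape)
E
```

```text
t 16.6 bed x -4.5 y -3.0 z 100.8 yawerr 0.05deg tilt [ 0.007 -1.    -0.013] F(px,py,z) -0.2 -0.1 -7.0 w 27.5
(300, 596, 3)
```

View pics/b1.png

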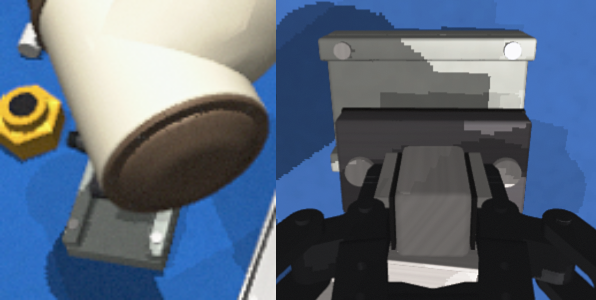

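Run:
```python
from p import *
s=st("bed"); d=get_image("wrist"); print("cam",np.round(d["origin"]-s["position"],1))
c,a=T["bed"]; a=np.radians(a); e=np.array([-np.sin(a),np.cos(a)]); ex=np.array([e[1],-e[0]])
zt=s["position"][2]-23.9+18
for px,z in (([[222,220],[414,220]],zt),([[222,208],[414,208]],zt),([[226,208],[410,208]],zt-18),([[332,152],[512,152]],34),([[319+0-116+0,131],[536-116,132]],34)):
    r=cast(d,px,z)-np.array(c); print(z.__round__(1),np.round(np.c_[r@ex,r@e],1).tolist())
```

```text
t 16.8 bed x -3.8 y -2.7 z 102.1 yawerr 0.05deg tilt [ 0.006 -1.    -0.011] F(px,py,z) -0.1 -0.1 -8.1 w 27.3
cam [ 83.8   3.  142.6]
96.2 [[18.5, 39.8], [18.3, -46.8]]
96.2 [[24.3, 39.3], [24.1, -46.2]]
78.2 [[17.5, 42.3], [17.3, -49.6]]
34 [[36.6, -12.3], [36.6, -120.9]]
34 [[49.2, 63.6], [48.5, -64.1]]
```

Call:
play_rows --pt "-0.003 0 0.006 0.011 0 0.006 0.02" --pt "0 0 0 0 0 0 0.02" --pt "0 0.01 0 0 0 0 0.02" --pt "0 0.012 0 0 0 0 0.02" --pt "0 0.006 0 0 0 0 0.02" --pt "0 0 0 0 0 0 0.02"

```text
clock: 17.45
position: [633.5, 274.6, 73.3]
ee_rot: [-0.505, 0.493, -0.493, 0.508]
contact_force: [-0.2, -0.5, -8.3]
gripper_width: 27.5
```

```bash
python3 p.py bed
```

```text
t 17.4 bed x 2.8 y -0.0 z 73.3 yawerr -0.02deg tilt [-0.002 -1.     0.003] F(px,py,z) -0.2 -0.5 -8.3 w 27.5
```

Aligned to the bed. Now a gentle descent.

Call:
play_rows --pt "0 0.007 0 0 0 0 0.02" --pt "0 0.007 0 0 0 0 0.02" --pt "0 0.005 0 0 0 0 0.02" --pt "0 0 0 0 0 0 0.02"

```text
clock: 17.85
position: [633.4, 274.5, 51.7]
ee_rot: [-0.506, 0.493, -0.493, 0.508]
contact_force: [0.4, 0.5, -8.4]
gripper_width: 27.4
```

```bash
python3 p.py bed
```

```text
t 17.9 bed x 2.7 y -0.0 z 51.7 yawerr -0.00deg tilt [-0.001 -1.     0.002] F(px,py,z) 0.4 0.5 -8.4 w 27.4
```

Below the rail tops with no side contact. I'll ease down to the floor.

Call:
play_rows --pt "0 0.003 0 0 0 0 0.02" --pt "0 0.0025 0 0 0 0 0.02" --pt "0 0.001 0 0 0 0 0.02"

```text
clock: 18.15
position: [634.1, 274.9, 45.4]
ee_rot: [-0.506, 0.493, -0.493, 0.508]
contact_force: [0.4, 0.5, -7.8]
gripper_width: 27.5
```

```bash
python3 p.py bed
```

```text
t 18.1 bed x 3.4 y 0.3 z 45.4 yawerr 0.01deg tilt [-0.002 -1.     0.003] F(px,py,z) 0.4 0.5 -7.8 w 27.5
```

Call:
play_rows --pt "0 0.001 0 0 0 0 0.02" --pt "0 0.001 0 0 0 0 0.02"

```text
clock: 18.35
position: [634.3, 275.0, 44.1]
ee_rot: [-0.505, 0.493, -0.493, 0.508]
contact_force: [-1.2, -0.2, -2.9]
gripper_width: 27.2
```

Call:
play_rows --pt "0 0.001 0 0 0 0 0.02"

```text
clock: 18.45
position: [634.3, 275.0, 44.1]
ee_rot: [-0.506, 0.492, -0.493, 0.508]
contact_force: [-2.2, -0.6, -1.7]
gripper_width: 27.2
```

Contact at the expected height, and the weight is off the gripper. Releasing and rising.

Call:
play_rows --pt "0 0 0 0 0 0 0.035" --pt "0 0 0 0 0 0 0.05" --pt "0 0 0 0 0 0 0.05" --pt "0 -0.015 0 0 0 0 0.05" --pt "0 -0.03 0 0 0 0 0.05" --pt "0 -0.035 0 0 0 0 0.05" --pt "0 -0.03 0 0 0 0 0.05" --pt "0 0 0 0 0 0 0.05"

```text
clock: 19.25
position: [639.9, 277.2, 171.8]
ee_rot: [-0.499, 0.488, -0.496, 0.517]
contact_force: [1.0, -0.1, 0.2]
gripper_width: 50.1
```

```bash
python3 p.py plate
python3 - <<'E'
from h import *
d=get_image("wrist")["color"]; cv2.imwrite("pics/b2.png",d[100:400,140:500,::-1])
E
```

```text
t 19.2 plate x 46.3 y 404.6 z 171.8 yawerr 7.40deg tilt [-0.009 -1.     0.026] F(px,py,z) 1.0 0.0 0.2 w 50.1
```

View pics/b2.png

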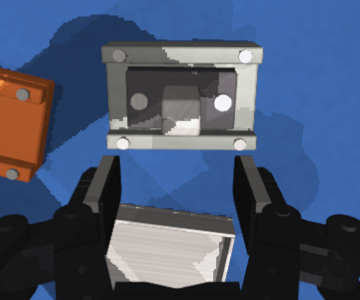

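The foot lies flat and centred between the rails. Next is foot 2.

Call:
play_rows --pt "0 0 0 -0.013 0.065 -0.005 0.05" --pt "0 0 0 -0.013 0.064 -0.004 0.05" --pt "0.03 0 -0.004 0 0 0 0.05" --pt "0.042 0 -0.006 0 0 0 0.05" --pt "0.045 0 -0.006 0 0 0 0.05" --pt "0.045 0 -0.006 0 0 0 0.05" --pt "0.045 0 -0.006 0 0 0 0.05" --pt "0.045 0 -0.006 0 0 0 0.05" --pt "0.04 0 -0.005 0 0 0 0.05" --pt "0.025 0 -0.003 0 0 0 0.05"

```text
clock: 20.3
position: [559.7, -42.1, 167.6]
ee_rot: [-0.478, 0.526, -0.521, 0.473]
contact_force: [-0.1, -0.2, 0.5]
gripper_width: 50.2
```

```bash
python3 p.py
```

```text
t 20.3 plate x -2.6 y 79.1 z 167.6 yawerr 0.07deg tilt [ 0.    -1.    -0.008] F(px,py,z) -0.1 -0.2 0.5 w 50.2
```

Call:
play_rows --pt "0.003 0 0.005 0.008 0 0 0.05" --pt "0 0.02 0 0 0 0 0.05" --pt "0 0.03 0 0 0 0 0.05" --pt "0 0.03 0 0 0 0 0.05" --pt "0 0.01 0 0 0 0 0.05" --pt "0 0 0 0 0 0 0.05" --pt "0 0 0 0 0 0 0.05"

```text
clock: 21.0
position: [566.4, -47.5, 76.9]
ee_rot: [0.473, -0.523, 0.525, -0.476]
contact_force: [0.2, -0.9, 0.6]
gripper_width: 49.8
```

```bash
python3 p.py
python3 - <<'E'
from h import *
d=get_image("wrist"); cv2.imwrite("pics/w2.png",d["color"][:,:,::-1])
e=np.array([.0967,.9953])
for y in (70,74): 
    p=np.array([554.6,-121])+e*y+np.array([.9953,-.0967])*2; print(proj(d,[[*p,72],[*(p+14*e),72],[*(p-14*e),72]]).round().tolist())
E
```

```text
t 21.0 plate x 4.6 y 74.3 z 76.9 yawerr -0.12deg tilt [-0.    -1.     0.005] F(px,py,z) 0.3 -0.8 0.6 w 49.8
[[326.0, 270.0], [296.0, 270.0], [355.0, 270.0]]
[[317.0, 270.0], [287.0, 270.0], [347.0, 270.0]]
```

View pics/w2.png

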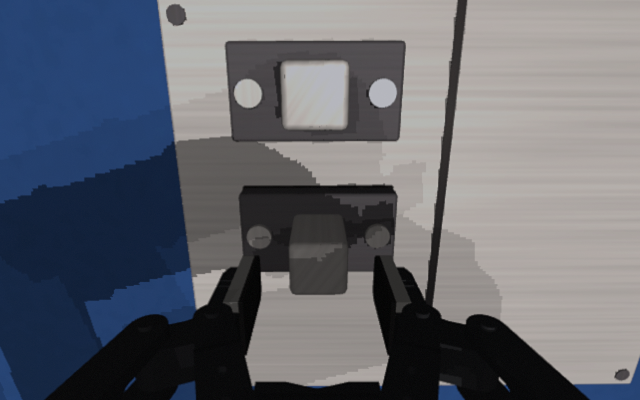

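Boss 2 is at (318,270), matching plate (2, 74), and sits centred between the fingers. Descending and gripping.

Call:
play_rows --pt "0 0 -0.002 -0.005 0 0 0.05" --pt "0 0.015 0 0 0 0 0.05" --pt "0 0.015 -0.001 0 0 0 0.05" --pt "0 0.005 -0.001 -0.005 0 0 0.05" --pt "0 0 0 0 0 0 0.05" --pt "0 0 0 0 0 0 0.05"

```text
clock: 21.65
position: [567.7, -45.8, 48.9]
ee_rot: [0.472, -0.522, 0.525, -0.478]
contact_force: [-1.1, -0.5, 0.0]
gripper_width: 50.1
```

```bash
python3 p.py
```

```text
t 21.6 plate x 5.8 y 76.1 z 48.9 yawerr -0.01deg tilt [-0.004 -1.     0.009] F(px,py,z) -1.0 -0.6 0.0 w 50.1
```

Call:
play_rows --pt "0.002 0.006 -0.004 -0.009 0 -0.004 0.05" --pt "0 0.005 0 0 0 0 0.05" --pt "0 0 0 0 0 0 0.05"

```text
clock: 21.95
position: [564.4, -47.3, 38.9]
ee_rot: [0.474, -0.523, 0.524, -0.476]
contact_force: [-0.1, 0.3, -0.0]
gripper_width: 50.0
```

```bash
python3 p.py
```

```text
t 21.9 plate x 2.6 y 74.3 z 38.9 yawerr -0.00deg tilt [-0.    -1.     0.003] F(px,py,z) -0.1 0.3 -0.0 w 50.0
```

Call:
play_rows --pt "0 0.001 0 -0.003 0 0 0.04" --pt "0 0 0 0 0 0 0.03" --pt "0 0 0 0 0 0 0.02" --pt "0 0 0 0 0 0 0.02" --pt "0 0 0 0 0 0 0.02"

```text
clock: 22.45
position: [564.5, -47.5, 38.0]
ee_rot: [-0.475, 0.524, -0.524, 0.475]
contact_force: [0.7, 0.5, -0.8]
gripper_width: 27.3
```

```bash
python3 p.py
```

```text
t 22.4 plate x 2.8 y 74.2 z 38.0 yawerr 0.01deg tilt [-0. -1. -0.] F(px,py,z) 0.6 0.6 -0.8 w 27.3
```

Call:
play_rows --pt "0 -0.008 0 0 0 0 0.02" --pt "0 -0.02 0 0 0 0 0.02" --pt "0 -0.03 0 0 0 0 0.02" --pt "0 -0.03 0 0 0 0 0.02" --pt "0 -0.015 0 0 0 0 0.02" --pt "0 0 0 0 0 0 0.02" --pt "0 0 0 0 0 0 0.02"

```text
clock: 23.15
position: [553.4, -47.3, 133.5]
ee_rot: [-0.48, 0.533, -0.518, 0.466]
contact_force: [-0.3, 0.5, -8.2]
gripper_width: 26.9
```

```bash
python3 p.py; python3 p.py tray
```

```text
t 23.1 plate x -8.3 y 73.2 z 133.5 yawerr -0.42deg tilt [ 0.   -1.   -0.03] F(px,py,z) -0.3 0.5 -8.2 w 26.9
t 23.1 tray x 146.3 y -332.8 z 133.5 yawerr 0.39deg tilt [ 0.   -1.   -0.03] F(px,py,z) -0.3 0.5 -8.2 w 26.9
```

Call:
play_rows --pt "0 0 0 0.03 0.007 0 0.02" --pt "-0.025 0 -0.011 0 0 0 0.02" --pt "-0.035 0 -0.015 0 0 0 0.02" --pt "-0.042 0 -0.018 0 0 0 0.02" --pt "-0.042 0 -0.018 0 0 0 0.02" --pt "-0.042 0 -0.018 0 0 0 0.02" --pt "-0.042 0 -0.018 0 0 0 0.02" --pt "-0.042 0 -0.018 0 0 0 0.02" --pt "-0.03 0 -0.013 0 0 0 0.02" --pt "-0.012 0 -0.005 0 0 0 0.02"

```text
clock: 24.15
position: [440.9, 282.8, 113.4]
ee_rot: [-0.48, 0.534, -0.526, 0.456]
contact_force: [0.3, -0.6, -7.9]
gripper_width: 27.1
```

```bash
python3 p.py tray
```

```text
t 24.1 tray x -2.1 y -17.1 z 113.4 yawerr -0.74deg tilt [ 0.018 -0.999 -0.032] F(px,py,z) 0.3 -0.5 -7.9 w 27.1
```

Call:
play_rows --pt "-0.009 0 0.002 0.016 -0.012 0.009 0.02" --pt "-0.007 0 0 0.016 0 0.009 0.02" --pt "0 0 0 0 0 0 0.02" --pt "0 0 0 0 0 0 0.02"

```text
clock: 24.55
position: [442.9, 296.7, 108.9]
ee_rot: [0.474, -0.526, 0.528, -0.469]
contact_force: [-0.4, -1.1, -7.8]
gripper_width: 27.6
```

```bash
python3 p.py tray
```

```text
t 24.6 tray x -1.7 y -3.1 z 108.9 yawerr -0.02deg tilt [ 0.006 -1.    -0.003] F(px,py,z) -0.2 -1.1 -7.8 w 27.6
```

Call:
play_rows --pt "-0.003 0.012 0.002 0 0 0.006 0.02" --pt "0 0.018 0 0 0 0 0.02" --pt "0 0.018 0 0 0 0 0.02" --pt "0 0.005 0 0 0 0 0.02" --pt "0 0 0 0 0 0 0.02"

```text
clock: 25.05
position: [447.3, 295.9, 52.9]
ee_rot: [-0.47, 0.53, -0.528, 0.469]
contact_force: [1.2, -0.7, -7.4]
gripper_width: 27.7
```

```bash
python3 p.py tray
```

```text
t 25.1 tray x 2.8 y -3.4 z 52.9 yawerr -0.41deg tilt [-0.001 -1.    -0.003] F(px,py,z) 1.2 -0.6 -7.4 w 27.7
```

Call:
play_rows --pt "-0.002 0.008 -0.001 0.003 -0.006 0 0.02" --pt "0 0.007 0 0 0 0 0.02" --pt "0 0.003 0 0 0 0 0.02" --pt "0 0 0 0 0 0 0.02"

```text
clock: 25.45
position: [448.0, 298.8, 34.9]
ee_rot: [-0.47, 0.527, -0.527, 0.473]
contact_force: [0.2, -0.1, -8.6]
gripper_width: 27.3
```

```bash
python3 p.py tray
```

```text
t 25.4 tray x 3.1 y -0.4 z 34.9 yawerr -0.05deg tilt [-0.003 -1.     0.003] F(px,py,z) 0.2 -0.0 -8.6 w 27.3
```

Call:
play_rows --pt "0 0.0025 0 0 0 0 0.02" --pt "0 0.0015 0 0 0 0 0.02"

```text
clock: 25.65
position: [448.4, 299.5, 31.3]
ee_rot: [-0.469, 0.527, -0.527, 0.474]
contact_force: [0.7, -0.4, -7.5]
gripper_width: 27.3
```

Call:
play_rows --pt "0 0.001 0 0 0 0 0.02"

```text
clock: 25.75
position: [448.5, 299.7, 30.5]
ee_rot: [-0.469, 0.527, -0.527, 0.474]
contact_force: [0.8, -0.0, -8.4]
gripper_width: 27.3
```

Call:
play_rows --pt "0 0.001 0 0 0 0 0.02"

```text
clock: 25.85
position: [448.7, 299.7, 30.2]
ee_rot: [-0.469, 0.527, -0.527, 0.474]
contact_force: [-2.8, -1.1, 2.4]
gripper_width: 27.1
```

Seated at the expected height. I'll release, rise and back away for a final check.

Call:
play_rows --pt "0 0 0 0 0 0 0.035" --pt "0 0 0 0 0 0 0.05" --pt "0 0 0 0 0 0 0.05" --pt "0 -0.015 0 0 0 0 0.05" --pt "0 -0.03 0 0 0 0 0.05" --pt "0 -0.035 0 0 0 0 0.05" --pt "0 -0.035 0 0 0 0 0.05" --pt "0 -0.03 0 0 0 0 0.05" --pt "0 0 0 0 0 0 0.05"

```text
clock: 26.75
position: [452.7, 303.1, 188.4]
ee_rot: [0.463, -0.525, 0.526, -0.482]
contact_force: [-0.2, 0.4, -0.3]
gripper_width: 50.1
```

Call:
play_rows --pt "-0.03 0 -0.01 0 0 0 0.05" --pt "-0.04 0 -0.01 0 0 0 0.05" --pt "-0.04 0 -0.01 0 0 0 0.05" --pt "-0.04 0 -0.01 0 0 0 0.05" --pt "-0.04 0 -0.01 0 0 0 0.05" --pt "-0.04 0 -0.01 0 0 0 0.05" --pt "-0.03 0 0 0 0 0 0.05" --pt "0 0 0 0 0 0 0.05"

```text
clock: 27.55
position: [420.5, 578.0, 195.7]
ee_rot: [-0.459, 0.527, -0.526, 0.485]
contact_force: [-0.5, -0.8, -0.2]
gripper_width: 50.3
```

```bash
python3 p.py tray; python3 m2.py
python3 - <<'E'
from h import *
a=get_image("top")["color"][70:270,120:500,::-1]; b=get_image("side")["color"][80:380,160:440,::-1]
b=cv2.resize(b,None,fx=.87*1.1,fy=.87*1.1); a=cv2.resize(a,(532,280)); b=cv2.resize(b,(261,280))
cv2.imwrite("pics/fin.png",np.hstack([a,b]))
E
```

```text
t 27.6 tray x -55.1 y 274.0 z 195.7 yawerr 0.10deg tilt [-0.028 -0.999  0.024] F(px,py,z) -0.4 -0.8 -0.2 w 50.3
plate [ 554.6 -121. ] [320.9 261.6] yaw -5.51
sole [640.  -51.9] [86.4 50.5] plate (78.4, 77.0) | boss [637.9 -52.4] [26.8 17.1] plate (76.3, 76.2)
```

View pics/fin.png

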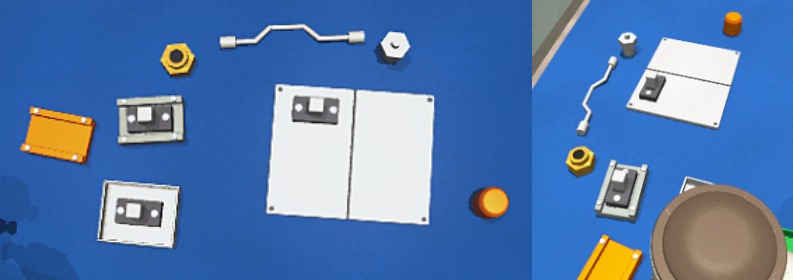

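The final view shows one foot flat in the bed channel (152,118), one flat in the steel tray (139,210), and the middling foot past the line at plate (78, 77). The bystanders haven't moved and the arm is clear.

```bash
python3 -c "
from bench import *
print(job_done())"
```

```text
the job is handed in; nothing more can be done
None
```

I slid all three feet past the line without lifting them, then placed them as asked and handed the job in at about 28 s. The hand-in gives no verdict.

| Foot | Drag felt | Lining, judged from drag | Where it is now |
|---|---|---|---|
| place_1 | about 7 N | fresh, drags hardest | flat between the rails of the grey clamp bed |
| place_2 | about 2.3 N | glazed, slides easiest | flat in the steel scrap tray |
| place_3 | about 4.4 N | part-worn, middling | left on the plate, about 77 mm past the line |

- **Drag readings:** they were steady along each slide and well apart from each other.
- **Seating:** both placed feet touched down at the expected heights, within about 0.2 mm, and their weight came off the gripper before I released them.
- **Final view:** the pictures show the two placed feet flat and centred. The bystanders and look-alikes look undisturbed, and the arm is clear of everything. In the side picture the arm hid most of the tray, so the tray foot was checked from the top view only.
- **Disagreement:** the wrist and top cameras differed by 4–5 mm on where foot 3 started along the plate. The grip opening covered this, so it had no effect.

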